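Load the bench shaker, close its jars and set it going

TASK

Stand every sample jar from the bench upright on the shaker's rimmed platform, with its lid pressed down fully home. Only when all the jars are loaded and closed, turn the mode selector clockwise to its third click from the stop (the large dot), and last of all roll the knurled speed wheel with a fingertip to its fifth click from the low stop, where its white line stands at the top beside the pointer post. Leave the flask, tube rack and vial box where they are.

Things in the scene. Friction and masses are not known exactly. Their poses are not given: they have to be found in the camera images.
- jar1 (a point): Sample jar: upright amber glass cylinder, 54 mm across, 54 mm tall, 0.15 to 0.3 kg, with a white snap lid on top (46 mm across, 10 mm thick). This point is the centre of the glass body, 27 mm above its underside; z points up. The lid's top is 43 mm above this point when proud, 37 mm when home. Starts on the bench right of the shaker. Three or four such identical jars; this one may be absent.
- jar2 (a point): Sample jar: upright amber glass cylinder, 54 mm across, 54 mm tall, 0.15 to 0.3 kg, with a white snap lid on top (46 mm across, 10 mm thick). This point is the centre of the glass body, 27 mm above its underside; z points up. The lid's top is 43 mm above this point when proud, 37 mm when home. Starts on the bench right of the shaker. Three or four such identical jars; this one may be absent.
- jar3 (a point): Sample jar: upright amber glass cylinder, 54 mm across, 54 mm tall, 0.15 to 0.3 kg, with a white snap lid on top (46 mm across, 10 mm thick). This point is the centre of the glass body, 27 mm above its underside; z points up. The lid's top is 43 mm above this point when proud, 37 mm when home. Starts on the bench right of the shaker. Three or four such identical jars; this one may be absent.
- jar4 (a point): Sample jar: upright amber glass cylinder, 54 mm across, 54 mm tall, 0.15 to 0.3 kg, with a white snap lid on top (46 mm across, 10 mm thick). This point is the centre of the glass body, 27 mm above its underside; z points up. The lid's top is 43 mm above this point when proud, 37 mm when home. Starts on the bench right of the shaker. Three or four such identical jars; this one may be absent.
- lid1 (a joint): Lid of jar 1: how far it is pressed down, in m. 0 = fully proud (a 6 mm gap under it), 0.006 = fully home, its underside on the jar's shoulder. It slides stiffly: about 6 N moves it, it stays where it is left. Starts at 0 to 0.002.
- lid2 (a joint): Lid of jar 2: how far it is pressed down, in m. 0 = fully proud (a 6 mm gap under it), 0.006 = fully home, its underside on the jar's shoulder. It slides stiffly: about 6 N moves it, it stays where it is left. Starts at 0 to 0.002.
- lid3 (a joint): Lid of jar 3: how far it is pressed down, in m. 0 = fully proud (a 6 mm gap under it), 0.006 = fully home, its underside on the jar's shoulder. It slides stiffly: about 6 N moves it, it stays where it is left. Starts at 0 to 0.002.
- lid4 (a joint): Lid of jar 4: how far it is pressed down, in m. 0 = fully proud (a 6 mm gap under it), 0.006 = fully home, its underside on the jar's shoulder. It slides stiffly: about 6 N moves it, it stays where it is left. Starts at 0 to 0.002.
- platform (a point): Centre of the floor of the shaker's steel platform, 56 mm above the bench. Fixed; x points away from the robot, y left, z up, turned with the shaker. Inside its rim (4 mm thick, 10 mm high) it is 172 mm along x, 227 mm along y. The whole shaker is 200 by 390 mm (x, y); its centre is 68 mm to the -y side of this point; its grey control head (top 70 mm above the bench) is the -y end.
- selector_grip (a point): Mode selector: black bar knob on the far part of the control head, axis vertical. This fixed point is on the axis, 28 mm over the head. The bar is 50 mm long, 13 mm wide, from 11 to 41 mm over the head. x, y as for platform. At 0 the bar lies along x, white-marked end towards the robot; it turns clockwise seen from above. A white dot on the head at each click, the third one larger.
- selector (a joint): Angle of the mode selector in rad, clockwise from above: 0 = at its stop, a click every 0.5 rad, up to 2.5 (click 5). Springs into the click nearby when let go; about 0.1 N m turns it. Third click = 1.5. Starts in or, rarely, between clicks 0 to 2.
- wheel_axle (a point): Speed wheel: black knurled thumbwheel, 36 mm radius, 18 mm wide, its upper half standing out of the near part of the control head. This fixed point is the middle of its axle, 74 mm above the bench (the wheel's top is 36 mm above it); the axle lies along y, x points away from the robot. A thin pointer post stands 26 mm to the -y side, 34 mm high over the head.
- wheel (a joint): Angle of the speed wheel, rad: 0 = low stop; grows as its top is rolled away from the robot (+x of wheel_axle). A click every 0.3 rad (11 mm at the rim), up to 2.7 (click 9). Springs into the click nearby when let go; a drag of about 3 N at the rim turns it. At 0 its white line is nearly level on the robot's side; at click 5 (1.5) it is at the top. Starts in or, rarely, between clicks 0 to 2.
- flask: Bystander: conical glass flask, 84 mm wide, 130 mm tall; origin at the centre of its underside.
- tube_rack: Bystander: test-tube rack, 70 by 220 mm, 125 mm tall with its tubes; origin at the centre of its underside, long side along y.
- vial_box: Bystander: white box of red-capped vials, 100 by 120 mm, 70 mm tall; origin at the centre of its underside.

How it is judged:
On the way, in this order (a step that is already met when the one before it is completed fails the run):
1. every jar stands upright on the platform with its lid home (x of jar1 in the frame of platform between -0.075 and 0.075 m and y of jar1 in the frame of platform between -0.102 and 0.102 m and z of jar1 in the frame of platform between 0.021 and 0.033 m and angle between each of jar1, jar2, jar3, jar4's own z axis and vertical below 0.1 rad and value of joint each of lid1, lid2, lid3, lid4 above 0.0045 m and x of jar2 in the frame of platform between -0.075 and 0.075 m and y of jar2 in the frame of platform between -0.102 and 0.102 m and z of jar2 in the frame of platform between 0.021 and 0.033 m and x of jar3 in the frame of platform between -0.075 and 0.075 m and y of jar3 in the frame of platform between -0.102 and 0.102 m and z of jar3 in the frame of platform between 0.021 and 0.033 m and x of jar4 in the frame of platform between -0.075 and 0.075 m and y of jar4 in the frame of platform between -0.102 and 0.102 m and z of jar4 in the frame of platform between 0.021 and 0.033 m), for 0.3 s.
2. the selector rests at its third click (value of joint selector between 1.3 and 1.7 rad), for 0.3 s.
3. the speed wheel rests at its fifth click (value of joint wheel between 1.38 and 1.62 rad), for 0.3 s.
At the end, for the whole second after the job is handed in: Every jar present stands upright (within 0.1 rad) and at rest on the platform floor inside the rim, its lid pressed down by at least 4.5 of 6 mm; the selector rests at click 3 (1.5 +-0.2 rad) and the speed wheel at click 5 (1.5 +-0.12 rad), set in that order after the loading (all of step 1 and all of step 2 and all of step 3 and linear speed of each of pot1, pot2, pot3, pot4 below 0.02 m/s and velocity of joint wheel between -0.05 and 0.05 rad/s and velocity of joint selector between -0.05 and 0.05 rad/s); the robot touches nothing.
It fails at once if the flask is pushed more than 30 mm or tipped (distance of flask from where it was at the start of the episode above 0.03 m or angle between flask's own z axis and vertical above 0.4 rad).
It fails at once if the tube rack is pushed more than 30 mm or tipped (distance of tube_rack from where it was at the start of the episode above 0.03 m or angle between tube_rack's own z axis and vertical above 0.4 rad).
It fails at once if the vial box is pushed more than 30 mm or tipped (distance of vial_box from where it was at the start of the episode above 0.03 m or angle between vial_box's own z axis and vertical above 0.4 rad).
Of pot1, pot2, pot3, pot4 only 3 to 4 are there at a start; the rules pass over those that are not, and their reading is None.
At some moment in a run one of pot1, pot2, pot3, pot4 may be knocked a few centimetres aside while the robot is not near it.
It also fails if it takes over 210 s, if anything falls off the work surface, if the arm or the gripper's body presses on something with over 40 N, if the wrist force passes 120 N, or if a joint passes its speed limit or range.

ROBOT

A 7-joint arm with a two-finger parallel gripper is mounted at the origin on the work surface. World frame = base frame: x ahead of the robot, y to its left, z up, the work surface at z = 0. Lengths are in m, angles in rad, forces in N, time in s.
With the tool pointing down it reaches from about 0.425 to 0.925 m from the base axis. Payload 6.8 kg.
Tool frame: the origin (TCP) lies on the mounting face of the last link; the fingertips stand 173 mm ahead of it and the grasp point (between the pads) lies 155 mm ahead of it; z points along the fingers, y is the line along which they close (so a half turn about z gives the same grasp; the last joint's range is limited). The gripper opens to 85 mm and grips with 20 to 120 N. Pads are 22 mm wide; open, the fingers measure 114 mm over their backs; the gripper's body (76 mm by 85 mm) begins 54 mm behind the grasp point. The pads swing forward as they close: fully open they stand 13 mm farther back than shut.
Start: joints at [1.148, 0.477, 0.022, 1.555, -0.011, 1.109, -0.083], TCP at [0.209, -0.642, 0.405] pointing down, gripper open.
Joint ranges: [-2.96, 2.96], [-0.34, 2.1], [-1.41, 1.46], [0.24, 2.44], [-1.37, 4.51], [0.17, 1.92], [-2.96, 2.96]. Speed limits (rad/s): [2.39, 2.39, 3.14, 3.14, 3.14, 3.14, 3.14].

INTERFACE

Orientations are given as a unit quaternion [w, x, y, z].
In Python, from station import bot gives the robot as it stands. The module is installed in compiled form; this text tells all that it offers.
- The arm moves only by the shell command python3 -m pendant 'ROWS' [FORCE]. ROWS is JSON, a list of rows, each a list of 5 numbers: the finger opening in m, from 0 to 0.0854, then the shift along the tool's x, y, z in m, then the turn about the tool's z in degrees. In form: [[jaw, x, y, z, yaw], ...]. A call has 1 to 12 rows; each row shifts and turns the commanded pose from where the row before left it, along the tool's axes as they then stand; what a row does not reach is not made up. A row lasts 1/12 s, in which the tool goes at most 41.7 mm and 7.16 degrees, less where a joint would pass 70% of its speed; a pose out of reach is approached as far as the arm can. A call with a gripper value outside its range is refused whole. The fingers move at their own pace and stop on an object; FORCE is the grip in N (left out, the last holds). Time passes only in rows, so rows that do not move let the fingers close. It gives the time, the measured TCP pose, the force, the opening and the grip force at its end, in the units of the state.
- bot.get_obs(): the state, without advancing time (a new reading comes with each control period).
- bot.read_camera(name): name is "scene" or "top"; returns (picture, depth): 420x560x3 uint8, blue, green, red; 420x560 float32, m along the optical axis (not along the pixel's ray), 0 where there is no reading.
- bot.camera_model(name): a dict with "intrinsics" (3x3 intrinsics, pixels), "dist_coeffs" ([k1, k2, p1, p2, k3] as OpenCV has them; the pictures are not rectified), "R" (3x3) and "t" (3): a world point X has camera coordinates R X + t. Camera axes: x right, y down, z forward; pixel columns grow to the right and rows downward; lengths in m; the calibration is good to about 2 mm. A picture is of the moment at which its call begins. camera_model takes no time and is no camera call.
- bot.hand_in(): hands the job in; it is judged then, once.
Trained networks look in the newest picture that a camera, given by its name, has taken for a name from the list of things; names that differ only in an ending like _2 or _b are one class to them, and where a whole thing is asked for, a point or a joint stands for the part that bears it (a point fixed in the world has none). Each returns a list of dicts, best first, with "score" (0 to 1); they miss things now and then, are a little off and sometimes report something else, mostly with a low value. They report only what shows in the picture. A call takes as long as a camera call.
- bot.boxes_of(name, camera): "at" ([column, row] in pixels, amid what is visible of it).
- bot.trace(name, camera): "mask" (420x560 bool, what is visible of it) and "at" ([column, row] in pixels, amid what is visible of it).
- bot.pinpoint(name, camera): "at" ([column, row] in pixels: a listed point, or the origin of a listed thing).
The state is a dict: "t": time; "q": joint angles; "joint_vel": joint speeds; "joint_torque": joint torques, N m; "eef_pos": TCP position; "tool_rot": TCP orientation; "contact_force": force on the tool from outside, world axes, zero at the start; "torque": the same for the moment, N m; "gripper_width": opening from 0.0 (shut) to 1.0 (fully open); "grasp_force": force on a finger pad.
Only numpy, scipy, OpenCV 4.12 (cv2) and the standard library are available. Lean on these libraries where they do the work, as an engineer would, in place of code of your own. Each camera call takes 0.05 s, during which the arm holds its last target. There are 200 camera calls.

## Working session

There is one attempt and no reset: what is moved stays moved. The work goes in short steps, Python scripts to look and compute and a shell command to move; the robot and the scene stay as the last step left them, time stands still between calls to the robot, and variables do not carry over. Pictures are saved under pics/ and viewed, at most 14 in all, crops included, and the job is handed in when it is done.

```bash
mkdir -p pics; cat > h.py <<'E'
import numpy as np, cv2
from station import bot
def cam(n):
    m=bot.camera_model(n); return np.array(m["intrinsics"]),np.array(m["dist_coeffs"]),np.array(m["R"]),np.array(m["t"])
def ray(n,px):
    K,D,R,t=cam(n); u=cv2.undistortPoints(np.array([[px]],float),K,D)[0,0]
    return -R.T@t, R.T@np.array([u[0],u[1],1.])
def onz(n,px,z):
    o,d=ray(n,px); return o+d*(z-o[2])/d[2]
def at_depth(n,px,dep):
    o,d=ray(n,px); return o+d*dep
def proj(n,X):
    K,D,R,t=cam(n); return cv2.projectPoints(np.array(X,float).reshape(-1,3),cv2.Rodrigues(R)[0],t,K,D)[0].reshape(-1,2)
def snap(n,f=None):
    p,d=bot.read_camera(n)
    if f: cv2.imwrite(f"pics/{f}.png",p)
    return p,d
E
python3 - <<'E'
from h import *
np.set_printoptions(precision=3,suppress=True)
o=bot.get_obs(); print(o['t'],o['eef_pos'],o['tool_rot'])
for c in("scene","top"):
    snap(c,c+"0"); K,D,R,t=cam(c); print(c,-R.T@t,R[2])
    for n,z in(("jar1",.027),("platform",.056),("selector_grip",.098),("wheel_axle",.074),("flask",0),("tube_rack",0),("vial_box",0)):
        for r in bot.pinpoint(n,c)[:5]: print(n,round(r["score"],2),np.array(r["at"]),onz(c,r["at"],z))
E
```

```text
0.0 [ 0.209 -0.642  0.404] [-0.001  0.988  0.157 -0.   ]
scene [ 1.212 -0.587  1.007] [-0.504  0.369 -0.781]
jar1 0.9 [197.3 210. ] [ 0.437 -0.317  0.027]
jar1 0.8 [218.2 246.5] [ 0.58  -0.334  0.027]
jar1 0.67 [247.6 222.8] [ 0.56  -0.226  0.027]
jar1 0.67 [224.1 198.9] [ 0.446 -0.233  0.027]
platform 0.82 [373.8 155.2] [0.589 0.223 0.056]
selector_grip 0.89 [330.6 173.5] [0.599 0.036 0.098]
wheel_axle 0.59 [314. 161.] [0.514 0.045 0.074]
flask 0.82 [265.9 272.5] [ 0.708 -0.267  0.   ]
tube_rack 0.79 [364.4 240.1] [0.784 0.015 0.   ]
vial_box 0.88 [134.8 261.2] [ 0.471 -0.534  0.   ]
top [ 0.458 -0.155  1.056] [ 0.13   0.02  -0.991]
jar1 0.97 [320.4 224. ] [ 0.557 -0.224  0.027]
jar1 0.9 [362.1 270.4] [ 0.448 -0.321  0.027]
jar1 0.75 [366.6 211.6] [ 0.587 -0.334  0.027]
jar1 0.72 [327.1 278.1] [ 0.431 -0.239  0.027]
platform 0.59 [125.2 217.3] [0.57  0.235 0.056]
platform 0.46 [449.  258.9] [ 0.473 -0.518  0.056]
selector_grip 0.6 [209.7 203.7] [0.596 0.026 0.098]
selector_grip 0.48 [126.9 219.2] [0.561 0.214 0.098]
wheel_axle 0.6 [199.  245.1] [0.505 0.052 0.074]
wheel_axle 0.18 [334.9 165.9] [ 0.686 -0.256  0.074]
flask 0.74 [338.  163.9] [ 0.708 -0.271  0.   ]
tube_rack 0.92 [222.3 135.2] [0.783 0.017 0.   ]
vial_box 0.77 [448.2 257.4] [ 0.478 -0.537  0.   ]
```

View pics/top0.png

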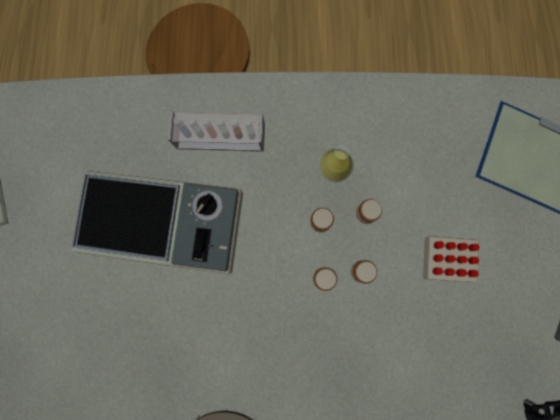

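View pics/scene0.png

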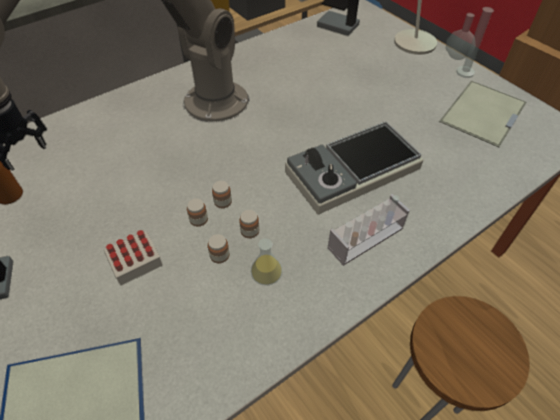

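The top view shows four jars at about (322,219), (370,210), (365,271) and (325,279), with the shaker on the left around (160,220). Its selector is at (207,205) and its wheel at (202,245). The scene view agrees. Next I'll measure precisely from depth.

```bash
cat >> h.py <<'E'
def jars():
    p,d=snap("top"); out=[]
    for r in bot.trace("jar1","top"):
        v,u=np.nonzero(r["mask"]&(d>0))
        if r["score"]<.3 or len(v)<50: continue
        P=np.array([at_depth("top",(a,b),d[b,a]) for a,b in zip(u,v)])
        T=P[P[:,2]>np.percentile(P[:,2],90)-.006]
        c,rad=cv2.minEnclosingCircle(T[:,:2].astype(np.float32))
        out.append((round(r["score"],2),np.round(c,3),round(rad,3),round(np.median(T[:,2]),3),len(T)))
    return out
def tool():
    from scipy.spatial.transform import Rotation as Ro
    o=bot.get_obs(); q=o['tool_rot']; M=Ro.from_quat(np.r_[q[1:],q[0]]).as_matrix()
    return np.array(o['eef_pos']),M
E
python3 - <<'E'
from h import *
np.set_printoptions(precision=3,suppress=True)
for j in jars(): print(j)
p,d=snap("top")
# platform floor & head: height map of region
for c,(a,b) in {"floor":((70,185),(165,265))}.items():
    P=[];
    for v in range(160,280):
        for u in range(65,250):
            if d[v,u]>0: P.append(np.r_[at_depth("top",(u,v),d[v,u]),u,v])
P=np.array(P); S=P[(P[:,2]>.03)]
box=cv2.minAreaRect(S[:,:2].astype(np.float32)); print("shaker box",box)
Fl=P[(P[:,2]>.045)&(P[:,2]<.06)&(P[:,3]<180)]
print("floor",np.median(Fl[:,2]),cv2.minAreaRect(Fl[:,:2].astype(np.float32)))
H=P[(P[:,3]>185)&(P[:,2]>.085)]
W=H[(H[:,4]>225)];print("wheel",len(W),W[:,:2].mean(0),W[:,:2].min(0),W[:,:2].max(0),W[:,2].max())
Sx=H[H[:,4]<222];print("sel",len(Sx),Sx[:,:2].mean(0),cv2.minAreaRect(Sx[:,:2].astype(np.float32)),Sx[:,2].max())
cv2.imwrite("pics/ctl.png",cv2.resize(p[165:285,60:255],None,fx=4,fy=4,interpolation=cv2.INTER_CUBIC))
print(tool())
E
```

```text
(0.81, array([ 0.431, -0.233]), 0.023, np.float64(0.07), 328)
(0.68, array([ 0.566, -0.226]), 0.023, np.float64(0.069), 312)
(0.65, array([ 0.447, -0.323]), 0.023, np.float64(0.068), 312)
(0.56, array([ 0.587, -0.338]), 0.023, np.float64(0.068), 295)Traceback (most recent call last):
  File "<stdin>", line 10, in <module>
  File "h.py", line 11, in at_depth
    o,d=ray(n,px); return o+d*dep
        ~~~^^^^^^
  File "h.py", line 6, in ray
    K,D,R,t=cam(n); u=cv2.undistortPoints(np.array([[px]],float),K,D)[0,0]
            ~~~^^^
  File "h.py", line 4, in cam
    m=bot.camera_model(n); return np.array(m["intrinsics"]),np.array(m["dist_coeffs"]),np.array(m["R"]),np.array(m["t"])
ValueError: time passes only in moves, steps and waits
```

```bash
sed -i 's/^def cam(n):/import functools\n@functools.cache\ndef cam(n):/' h.py
cat > m.py <<'E'
from h import *
np.set_printoptions(precision=3,suppress=True)
p,d=snap("top")
P=np.array([np.r_[at_depth("top",(u,v),d[v,u]),u,v] for v in range(160,280) for u in range(65,250) if d[v,u]>0])
S=P[(P[:,2]>.03)]
print("shaker box",cv2.minAreaRect(S[:,:2].astype(np.float32)))
Fl=P[(P[:,2]>.045)&(P[:,2]<.06)&(P[:,3]<180)&(P[:,3]>80)]
print("floor",np.median(Fl[:,2]),cv2.minAreaRect(Fl[:,:2].astype(np.float32)))
H=P[(P[:,3]>185)&(P[:,2]>.085)]
W=H[(H[:,4]>225)];print("wheel",len(W),W[:,:2].mean(0),W[:,:2].min(0),W[:,:2].max(0),W[:,2].max())
Sx=H[(H[:,4]<222)&(H[:,2]>.1)];print("sel",len(Sx),Sx[:,:2].mean(0),cv2.minAreaRect(Sx[:,:2].astype(np.float32)),Sx[:,2].max())
cv2.imwrite("pics/ctl.png",cv2.resize(p[165:285,60:255],None,fx=4,fy=4,interpolation=cv2.INTER_CUBIC))
print(tool())
E
python3 m.py
```

```text
shaker box ((0.5635288953781128, 0.1662946343421936), (0.38889193534851074, 0.201970174908638), 82.46187591552734)
floor 0.05609179169610268 ((0.5711305737495422, 0.2227507084608078), (0.2619273364543915, 0.20056673884391785), 83.46163940429688)
wheel 284 [0.506 0.046] [0.473 0.019] [0.54 0.06] 0.11358253818156638
sel 149 [0.595 0.037] ((0.5951436758041382, 0.03811456263065338), (0.014344443567097187, 0.05057734251022339), 53.895572662353516) 0.11434403804568527
(array([ 0.209, -0.642,  0.405]), array([[ 0.951,  0.31 ,  0.   ],
       [ 0.31 , -0.951, -0.   ],
       [ 0.   ,  0.   , -1.   ]]))
```

View pics/ctl.png

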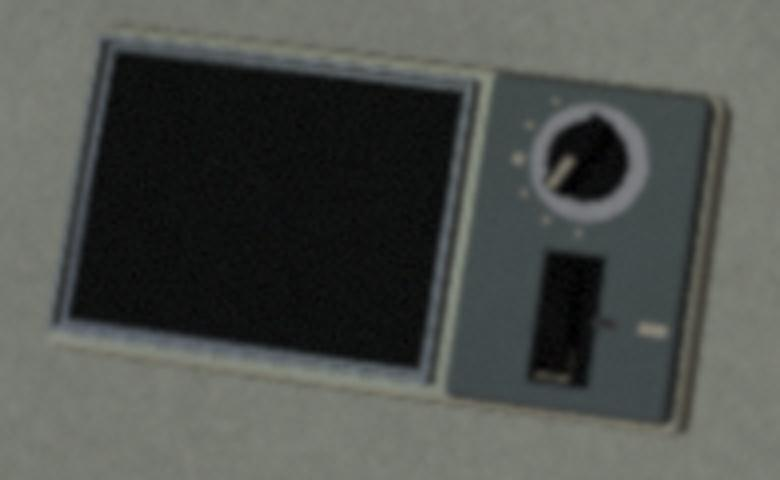

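The platform centre is about (0.572, 0.234), turned −7.5°. The selector is at click 1, and the wheel's white line is on the robot side, at image (553,375). I'm starting with the jar at (0.587, −0.338).

```bash
python3 -m pendant '[[0.07,0,0,0,6.02],[0.07,0,0,0,6.02],[0.07,0,0,0,6.02],[0.07,0.021,-0.017,0,0],[0.07,0.021,-0.017,0,0],[0.07,0.021,-0.017,0,0],[0.07,0.021,-0.017,0,0],[0.07,0.021,-0.017,0,0],[0.07,0.021,-0.017,0,0],[0.07,0.021,-0.017,0,0],[0.07,0.021,-0.017,0,0],[0.07,0.021,-0.017,0,0]]' 40; python3 -m pendant '[[0.07,0.021,-0.017,0.01,0],[0.07,0.021,-0.017,0.01,0],[0.07,0.021,-0.017,0.01,0],[0.07,0.021,-0.017,0.01,0],[0.07,0.021,-0.017,0.01,0],[0.07,0.021,-0.017,0.01,0],[0.07,0.021,-0.017,0.01,0],[0.07,0.021,-0.017,0.01,0],[0.07,0.021,-0.017,0.01,0],[0.07,0,0,0,0],[0.07,0,0,0,0]]'
python3 -c "
from h import *
print(tool())
for j in jars(): print(j)"
```

```text
t: 2.0
eef_pos: [0.399, -0.488, 0.4049]
tool_rot: [0.0, 1.0, -0.0, 0.0]
contact_force: [0.7, -0.6, 0.2]
gripper_width: 0.82
grasp_force: 0.0
t: 2.92
eef_pos: [0.5885, -0.3337, 0.3137]
tool_rot: [-0.001, 1.0, 0.002, -0.0]
contact_force: [-0.7, 0.2, -0.2]
gripper_width: 0.821
grasp_force: 0.0
(array([ 0.58851861, -0.3337455 ,  0.31371149]), array([[ 9.99993059e-01,  3.63894600e-03, -8.00474278e-04],
       [ 3.64020533e-03, -9.99992130e-01,  1.57744158e-03],
       [-7.94727753e-04, -1.58034453e-03, -9.99998435e-01]]))
(0.91, array([ 0.431, -0.232]), 0.023, np.float64(0.07), 329)
(0.72, array([ 0.577, -0.331]), 0.016, np.float64(0.068), 119)
(0.7, array([ 0.566, -0.226]), 0.023, np.float64(0.069), 316)
(0.57, array([ 0.457, -0.269]), 0.044, np.float64(0.068), 32)
```

```bash
python3 -m pendant '[[0.07,0,0.003,0.02,0],[0.07,0,0,0.02,0],[0.07,0,0,0.02,0],[0.07,0,0,0.02,0],[0.07,0,0,0.02,0],[0.07,0,0,0.019,0],[0.07,0,0,0.01,0],[0.045,0,0,0,0],[0.045,0,0,0,0],[0.045,0,0,0,0],[0.045,0,0,0,0],[0.045,0,0,0,0]]' 40;  python3 -m pendant '[[0.045,0,0,0,0],[0.045,0,0,0,0],[0.045,0,0,-0.015,0],[0.045,0,0,-0.03,0],[0.045,0,0,-0.03,0],[0.045,0,0,-0.03,0],[0.045,0,0,-0.03,0],[0.045,0,0,-0.015,0],[0.045,0,0,0,0]]'
python3 -c "
from h import *
for j in jars(): print(j)"
```

```text
t: 4.02
eef_pos: [0.5874, -0.3393, 0.1868]
tool_rot: [0.0, 1.0, -0.0, 0.001]
contact_force: [0.7, -0.3, -1.3]
gripper_width: 0.618
grasp_force: 42.1
t: 4.77
eef_pos: [0.5883, -0.3397, 0.3419]
tool_rot: [0.002, 1.0, -0.0, 0.004]
contact_force: [0.6, 0.8, -1.0]
gripper_width: 0.62
grasp_force: 42.7
(0.7, array([ 0.566, -0.226]), 0.023, np.float64(0.069), 310)
(0.61, array([ 0.431, -0.232]), 0.023, np.float64(0.07), 327)
(0.56, array([ 0.459, -0.277]), 0.048, np.float64(0.068), 115)
```

```bash
python3 -m pendant '[[0.045,0,-0.015,0,0],[0.045,0,-0.03,0,0],[0.045,0,-0.03,0,0],[0.045,0,-0.03,0,0],[0.045,0.003,-0.03,0,0],[0.045,0.003,-0.03,0,0],[0.045,0.003,-0.03,0,0],[0.045,0.003,-0.03,0,0],[0.045,0.003,-0.03,0,0],[0.045,0.003,-0.03,0,0],[0.045,0.003,-0.03,0,0],[0.045,0.003,-0.03,0,0]]';  python3 -m pendant '[[0.045,0.003,-0.03,0,0],[0.045,0.002,-0.03,0,0],[0.045,0,-0.03,0,0],[0.045,0,-0.03,0,0],[0.045,0,-0.03,0,0],[0.045,0,-0.03,0,0],[0.045,0,-0.03,0,0],[0.045,0,-0.03,0,0],[0.045,0,-0.025,0,0],[0.045,0,-0.01,0,0],[0.045,0,0,0,0],[0.045,0,0,0,0]]'
python3 -c "
from h import *
for j in jars(): print(j)
snap('top','top1')"
```

```text
t: 5.87
eef_pos: [0.61, 0.0085, 0.3337]
tool_rot: [-0.0, 1.0, 0.0, -0.002]
contact_force: [1.2, 0.1, -2.6]
gripper_width: 0.614
grasp_force: 42.6
t: 6.87
eef_pos: [0.6155, 0.281, 0.3341]
tool_rot: [0.001, 1.0, 0.0, -0.001]
contact_force: [0.5, -1.8, -2.3]
gripper_width: 0.622
grasp_force: 42.6
(0.92, array([ 0.447, -0.323]), 0.023, np.float64(0.068), 313)
(0.64, array([ 0.566, -0.227]), 0.023, np.float64(0.069), 309)
(0.58, array([0.599, 0.278]), 0.016, np.float64(0.217), 44)
```

View pics/top1.png

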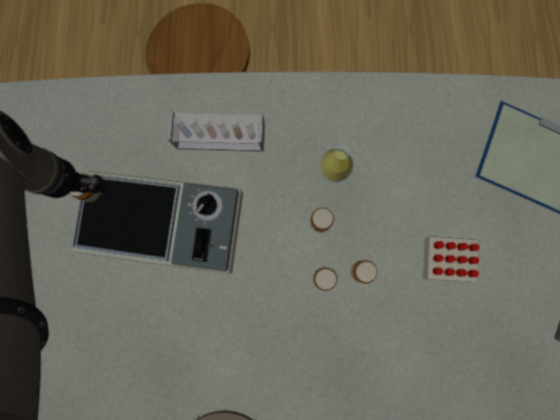

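The picture shows the held jar over the platform's far-left corner at about (88,187), with three jars left on the bench. Lowering it now.

```bash
python3 -m pendant '[[0.045,0.001,0,0.02,0],[0.045,0,0,0.025,0],[0.045,0,0,0.02,0],[0.045,0,0,0.013,0],[0.045,0,0,0.007,0],[0.045,0,0,0.004,0],[0.045,0,0,0.002,0],[0.045,0,0,0,0],[0.045,0,0,0,0]]'; python3 -m pendant '[[0.07,0,0,0,0],[0.07,0,0,0,0],[0.07,0,0,0,0],[0.07,0,0,0,0],[0.07,0,0,-0.01,0],[0.07,0,0,-0.025,0],[0.07,0,0,-0.025,0],[0.07,0,0,-0.025,0],[0.0,0,0,0,0],[0.0,0,0,0,0],[0.0,0,0,0,0],[0.0,0,0,0,0]]'; python3 -m pendant '[[0,0,0,0,0],[0,0,0,0,0],[0,0,0,0.01,0],[0,0,0,0.01,0],[0,0,0,0,0]]'
```

```text
t: 7.77
eef_pos: [0.6178, 0.2812, 0.2458]
tool_rot: [-0.0, 1.0, -0.0, 0.001]
contact_force: [-0.5, -0.6, -1.7]
gripper_width: 0.623
grasp_force: 42.6
t: 8.77
eef_pos: [0.617, 0.2808, 0.3288]
tool_rot: [0.0, 1.0, -0.0, -0.001]
contact_force: [-0.0, 0.7, -1.0]
gripper_width: 0.253
grasp_force: 0.0
t: 9.18
eef_pos: [0.6165, 0.2805, 0.3063]
tool_rot: [0.001, 1.0, -0.0, -0.002]
contact_force: [-0.2, -0.6, -0.1]
gripper_width: 0.002
grasp_force: 0.0
```

```bash
python3 -m pendant '[[0,0,0,0.004,0],[0,0,0,0.004,0],[0,0,0,0.003,0],[0,0,0,0,0],[0,0,0,0,0]]'; python3 -m pendant '[[0,0,0,0.002,0],[0,0,0,0.002,0],[0,0,0,0,0],[0,0,0,0,0]]'
```

```text
t: 9.6
eef_pos: [0.6174, 0.281, 0.2987]
tool_rot: [0.0, 1.0, -0.0, -0.0]
contact_force: [-0.4, 0.4, -0.1]
gripper_width: -0.003
grasp_force: 0.0
t: 9.93
eef_pos: [0.6176, 0.2811, 0.2953]
tool_rot: [-0.0, 1.0, -0.0, 0.001]
contact_force: [-0.5, 0.1, 3.2]
gripper_width: 0.004
grasp_force: 1.8
```

```bash
python3 -m pendant '[[0,0,0,0.003,0],[0,0,0,0.003,0],[0,0,0,0,0],[0,0,0,0,0]]'; python3 -m pendant '[[0,0,0,0.002,0],[0,0,0,0.002,0],[0,0,0,0,0],[0,0,0,0,0]]'
```

```text
t: 10.27
eef_pos: [0.6178, 0.2813, 0.2934]
tool_rot: [-0.001, 1.0, -0.0, 0.001]
contact_force: [-9.3, -5.0, 27.8]
gripper_width: 0.003
grasp_force: 14.0
t: 10.6
eef_pos: [0.6181, 0.2815, 0.2932]
tool_rot: [-0.001, 1.0, -0.001, 0.002]
contact_force: [-16.5, -8.9, 49.6]
gripper_width: 0.001
grasp_force: 24.8
```

```bash
python3 -m pendant '[[0,0,0,-0.02,0],[0.07,0,0,-0.025,0],[0.07,-0.003,0.015,-0.005,0],[0.07,-0.003,0.03,0,0],[0.07,-0.003,0.03,0,0],[0.07,-0.003,0.03,0,0],[0.07,-0.003,0.03,0,0],[0.07,-0.003,0.03,0,0],[0.07,-0.003,0.03,0,0],[0.07,-0.003,0.03,0,0],[0.07,-0.003,0.03,0,0],[0.07,-0.003,0.03,0,0]]'; python3 -m pendant '[[0.07,-0.003,0.03,0,0],[0.07,-0.003,0.03,0,0],[0.07,-0.003,0.03,0,0],[0.07,-0.003,0.03,0,0],[0.07,-0.003,0.03,0,0],[0.07,-0.003,0.03,0,0],[0.07,-0.003,0.03,0,0],[0.07,-0.001,0.013,0,0],[0.07,0,0,0,0],[0.07,0,0,0,0]]'
python3 -c "
from h import *
for j in jars(): print(j)
print(bot.get_obs()['contact_force'])"
```

```text
t: 11.6
eef_pos: [0.5864, -0.0061, 0.3341]
tool_rot: [0.0, 1.0, -0.0, -0.0]
contact_force: [0.1, 0.4, 1.8]
gripper_width: 0.816
grasp_force: 0.0
t: 12.43
eef_pos: [0.5647, -0.2274, 0.3341]
tool_rot: [-0.0, 1.0, -0.001, -0.0]
contact_force: [0.6, -0.1, 0.3]
gripper_width: 0.819
grasp_force: 0.0
(0.64, array([0.62 , 0.281]), 0.024, np.float64(0.12), 305)
(0.47, array([ 0.445, -0.334]), 0.018, np.float64(0.068), 71)
[-0.26012211  0.77464192 -0.3093484 ]
```

```bash
python3 -m pendant '[[0.07,0.001,0,0.02,0],[0.07,0,0,0.025,0],[0.07,0,0,0.025,0],[0.07,0,0,0.025,0],[0.07,0,0,0.025,0],[0.07,0,0,0.02,0],[0.07,0,0,0.007,0],[0.045,0,0,0,0],[0.045,0,0,0,0],[0.045,0,0,0,0],[0.045,0,0,0,0],[0.045,0,0,0,0]]' 40;  python3 -m pendant '[[0.045,0,0,0,0],[0.045,0,0,0,0],[0.045,0,0,-0.015,0],[0.045,0,0,-0.03,0],[0.045,0,0,-0.03,0],[0.045,0,0,-0.03,0],[0.045,0,0,-0.03,0],[0.045,0,0,-0.012,0],[0.045,0,0,0,0]]'
```

```text
t: 13.53
eef_pos: [0.5665, -0.227, 0.1887]
tool_rot: [0.0, 1.0, -0.0, 0.001]
contact_force: [-0.8, -0.8, -3.3]
gripper_width: 0.615
grasp_force: 42.3
t: 14.28
eef_pos: [0.5671, -0.2275, 0.3381]
tool_rot: [0.001, 1.0, -0.0, 0.003]
contact_force: [0.7, -0.6, -2.2]
gripper_width: 0.618
grasp_force: 43.2
```

```bash
python3 -m pendant '[[0.045,0,-0.015,0,0],[0.045,-0.002,-0.03,0,0],[0.045,-0.002,-0.03,0,0],[0.045,-0.002,-0.03,0,0],[0.045,-0.002,-0.03,0,0],[0.045,-0.002,-0.03,0,0],[0.045,-0.002,-0.03,0,0],[0.045,-0.002,-0.03,0,0],[0.045,-0.002,-0.03,0,0],[0.045,-0.002,-0.03,0,0],[0.045,-0.002,-0.03,0,0],[0.045,-0.002,-0.03,0,0]]';  python3 -m pendant '[[0.045,-0.002,-0.03,0,0],[0.045,-0.001,-0.03,0,0],[0.045,0,-0.03,0,0],[0.045,0,-0.03,0,0],[0.045,0,-0.03,0,0],[0.045,0,-0.015,0,0],[0.045,0,-0.007,0,0],[0.045,0,0,0,0],[0.045,0,0,0,0]]'
```

```text
t: 15.28
eef_pos: [0.5433, 0.1192, 0.3323]
tool_rot: [0.0, 1.0, -0.0, -0.002]
contact_force: [-0.3, 0.6, -2.5]
gripper_width: 0.621
grasp_force: 43.0
t: 16.03
eef_pos: [0.5415, 0.2884, 0.3335]
tool_rot: [0.001, 1.0, -0.001, -0.001]
contact_force: [0.1, -1.1, -1.9]
gripper_width: 0.617
grasp_force: 43.1
```

```bash
python3 -m pendant '[[0.045,0,0,0.02,0],[0.045,0,0,0.025,0],[0.045,0,0,0.02,0],[0.045,0,0,0.013,0],[0.045,0,0,0.007,0],[0.045,0,0,0.004,0],[0.045,0,0,0.001,0],[0.045,0,0,0,0],[0.045,0,0,0,0]]'; python3 -m pendant '[[0.07,0,0,0,0],[0.07,0,0,0,0],[0.07,0,0,0,0],[0.07,0,0,0,0],[0.07,0,0,-0.01,0],[0.07,0,0,-0.025,0],[0.07,0,0,-0.025,0],[0.07,0,0,-0.025,0],[0.0,0,0,0,0],[0.0,0,0,0,0],[0.0,0,0,0,0],[0.0,0,0,0,0]]'; python3 -m pendant '[[0,0,0,0,0],[0,0,0,0,0],[0,0,0,0.012,0],[0,0,0,0.012,0],[0,0,0,0.004,0],[0,0,0,0.004,0],[0,0,0,0.004,0],[0,0,0,0.003,0],[0,0,0,0.002,0],[0,0,0,0,0],[0,0,0,0,0]]'
```

```text
t: 16.78
eef_pos: [0.5419, 0.2902, 0.2458]
tool_rot: [-0.0, 1.0, -0.0, 0.001]
contact_force: [0.4, 1.4, -2.2]
gripper_width: 0.612
grasp_force: 43.1
t: 17.78
eef_pos: [0.541, 0.2897, 0.3289]
tool_rot: [0.0, 1.0, -0.0, -0.001]
contact_force: [-0.6, 0.4, -0.0]
gripper_width: 0.254
grasp_force: 0.0
t: 18.7
eef_pos: [0.5412, 0.2901, 0.2935]
tool_rot: [0.0, 1.0, -0.0, 0.0]
contact_force: [-13.6, -8.9, 40.7]
gripper_width: 0.001
grasp_force: 20.0
```

```bash
python3 -m pendant '[[0,0,0,-0.02,0],[0.07,0,0,-0.025,0],[0.07,-0.003,0.015,-0.005,0],[0.07,-0.006,0.03,0,0],[0.07,-0.006,0.03,0,0],[0.07,-0.006,0.03,0,0],[0.07,-0.006,0.03,0,0],[0.07,-0.006,0.03,0,0],[0.07,-0.006,0.03,0,0],[0.07,-0.006,0.03,0,0],[0.07,-0.006,0.03,0,0],[0.07,-0.006,0.03,0,0]]'; python3 -m pendant '[[0.07,-0.007,0.03,0,0],[0.07,-0.007,0.03,0,0],[0.07,-0.007,0.03,0,0],[0.07,-0.007,0.03,0,0],[0.07,-0.007,0.03,0,0],[0.07,-0.007,0.03,0,0],[0.07,-0.007,0.03,0,0],[0.07,-0.004,0.02,0,0],[0.07,0,0.007,0,0],[0.07,0,0,0,0],[0.07,0,0,0,0]]'
python3 -c "
from h import *
for j in jars(): print(j)"
```

```text
t: 19.7
eef_pos: [0.4833, 0.0031, 0.3381]
tool_rot: [0.0, 1.0, -0.0, -0.0]
contact_force: [0.1, -0.9, -0.1]
gripper_width: 0.821
grasp_force: 0.0
t: 20.62
eef_pos: [0.4311, -0.2314, 0.3382]
tool_rot: [-0.0, 1.0, -0.0, -0.0]
contact_force: [0.2, -0.2, -0.8]
gripper_width: 0.82
grasp_force: 0.0
(0.75, array([0.62 , 0.281]), 0.024, np.float64(0.12), 307)
(0.6, array([0.544, 0.29 ]), 0.025, np.float64(0.12), 330)
```

```bash
python3 -c "
from h import *
snap('scene')
for r in bot.pinpoint('jar1','scene')[:5]: print(round(r['score'],2),onz('scene',r['at'],.027))"
```

```text
0.98 [ 0.43875487 -0.32075518  0.027     ]
0.88 [0.58198978 0.33959557 0.027     ]
0.65 [0.4835065  0.33930982 0.027     ]
0.57 [ 0.42647289 -0.22584359  0.027     ]
```

```bash
python3 -c "
from h import *
p,d=snap('scene')
q=proj('scene',[[.431,-.232,.07],[.447,-.323,.068]]);print(q)
cv2.imwrite('pics/s1.png',cv2.resize(p[120:260,130:290],None,fx=4,fy=4,interpolation=cv2.INTER_CUBIC))"
```

```text
[[220.25906999 185.6893027 ]
 [195.15760512 204.0280538 ]]
```

View pics/s1.png

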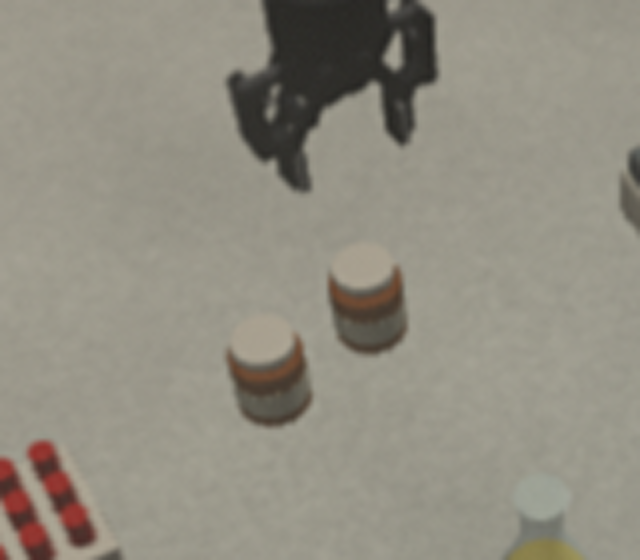

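Both remaining jars are where expected: the lids are at about (220,187) and (196,205), and the predictions were (220,186) and (195,204). I'll grasp the near one.

```bash
python3 -m pendant '[[0.07,0,0,0.02,0],[0.07,0,0,0.025,0],[0.07,0,0,0.025,0],[0.07,0,0,0.025,0],[0.07,0,0,0.025,0],[0.07,0,0,0.02,0],[0.07,0,0,0.011,0],[0.045,0,0,0,0],[0.045,0,0,0,0],[0.045,0,0,0,0],[0.045,0,0,0,0],[0.045,0,0,0,0]]' 40;  python3 -m pendant '[[0.045,0,0,0,0],[0.045,0,0,0,0],[0.045,0,0,-0.015,0],[0.045,0,0,-0.03,0],[0.045,0,0,-0.03,0],[0.045,0,0,-0.03,0],[0.045,0,0,-0.03,0],[0.045,0,0,-0.012,0],[0.045,0,0,0,0]]'
```

```text
t: 21.87
eef_pos: [0.4316, -0.2321, 0.1887]
tool_rot: [0.0, 1.0, -0.0, 0.001]
contact_force: [0.6, 0.4, -2.4]
gripper_width: 0.619
grasp_force: 42.2
t: 22.62
eef_pos: [0.432, -0.2324, 0.3381]
tool_rot: [0.001, 1.0, -0.0, 0.003]
contact_force: [-0.1, -0.4, -1.2]
gripper_width: 0.621
grasp_force: 42.9
```

```bash
python3 -m pendant '[[0.045,0.006,-0.014,0,0],[0.045,0.012,-0.028,0,0],[0.045,0.012,-0.028,0,0],[0.045,0.012,-0.028,0,0],[0.045,0.012,-0.028,0,0],[0.045,0.012,-0.028,0,0],[0.045,0.012,-0.028,0,0],[0.045,0.012,-0.028,0,0],[0.045,0.012,-0.028,0,0],[0.045,0.012,-0.028,0,0],[0.045,0.012,-0.028,0,0],[0.045,0.012,-0.028,0,0]]';  python3 -m pendant '[[0.045,0.012,-0.028,0,0],[0.045,0.012,-0.028,0,0],[0.045,0.008,-0.02,0,0],[0.045,0.001,-0.011,0,0],[0.045,0,0,0,0],[0.045,0,0,0,0],[0.045,0,0,0,0]]'
```

```text
t: 23.62
eef_pos: [0.5691, 0.0913, 0.3329]
tool_rot: [0.0, 1.0, -0.0, -0.001]
contact_force: [0.1, -0.2, -1.9]
gripper_width: 0.619
grasp_force: 42.8
t: 24.2
eef_pos: [0.602, 0.1749, 0.3339]
tool_rot: [0.001, 1.0, -0.001, -0.001]
contact_force: [0.3, 0.1, -2.4]
gripper_width: 0.618
grasp_force: 42.8
```

```bash
python3 -m pendant '[[0.045,0.001,-0.001,0.02,0],[0.045,0,0,0.025,0],[0.045,0,0,0.02,0],[0.045,0,0,0.013,0],[0.045,0,0,0.007,0],[0.045,0,0,0.004,0],[0.045,0,0,0.001,0],[0.045,0,0,0,0],[0.045,0,0,0,0]]'; python3 -m pendant '[[0.07,0,0,0,0],[0.07,0,0,0,0],[0.07,0,0,0,0],[0.07,0,0,0,0],[0.07,0,0,-0.01,0],[0.07,0,0,-0.025,0],[0.07,0,0,-0.025,0],[0.07,0,0,-0.025,0],[0.0,0,0,0,0],[0.0,0,0,0,0],[0.0,0,0,0,0],[0.0,0,0,0,0]]'; python3 -m pendant '[[0,0,0,0,0],[0,0,0,0,0],[0,0,0,0.012,0],[0,0,0,0.012,0],[0,0,0,0.004,0],[0,0,0,0.004,0],[0,0,0,0.004,0],[0,0,0,0.003,0],[0,0,0,0.002,0],[0,0,0,0,0],[0,0,0,0,0]]'
```

```text
t: 24.95
eef_pos: [0.6038, 0.1781, 0.2458]
tool_rot: [-0.0, 1.0, -0.0, 0.001]
contact_force: [1.0, 0.3, -1.7]
gripper_width: 0.619
grasp_force: 42.8
t: 25.95
eef_pos: [0.6029, 0.1778, 0.3289]
tool_rot: [0.0, 1.0, -0.0, -0.001]
contact_force: [0.8, -0.6, -1.1]
gripper_width: 0.255
grasp_force: 0.0
t: 26.87
eef_pos: [0.6033, 0.1781, 0.2935]
tool_rot: [0.0, 1.0, -0.0, 0.0]
contact_force: [-15.1, -5.4, 39.3]
gripper_width: -0.003
grasp_force: 19.2
```

```bash
python3 -m pendant '[[0,0,0,-0.02,0],[0.07,0,0,-0.025,0],[0.07,-0.005,0.015,-0.005,0],[0.07,-0.009,0.03,0,0],[0.07,-0.009,0.03,0,0],[0.07,-0.009,0.03,0,0],[0.07,-0.009,0.03,0,0],[0.07,-0.009,0.03,0,0],[0.07,-0.009,0.03,0,0],[0.07,-0.009,0.03,0,0],[0.07,-0.009,0.03,0,0],[0.07,-0.009,0.03,0,0]]'
python3 -c "
from h import *
for j in jars(): print(j)"
```

```text
t: 27.87
eef_pos: [0.516, -0.1089, 0.3379]
tool_rot: [0.0, 1.0, -0.0, -0.0]
contact_force: [1.0, 0.1, -0.7]
gripper_width: 0.816
grasp_force: 0.0
(0.78, array([0.62 , 0.281]), 0.023, np.float64(0.12), 305)
(0.77, array([0.604, 0.177]), 0.024, np.float64(0.12), 332)
(0.72, array([ 0.447, -0.323]), 0.023, np.float64(0.068), 313)
(0.64, array([0.544, 0.29 ]), 0.024, np.float64(0.12), 330)
(0.55, array([0.559, 0.151]), 0.219, np.float64(0.07), 3166)
```

```bash
python3 -m pendant '[[0.07,-0.01,0.03,0,0],[0.07,-0.01,0.03,0,0],[0.07,-0.01,0.03,0,0],[0.07,-0.01,0.03,0,0],[0.07,-0.01,0.03,0,0],[0.07,-0.01,0.03,0,0],[0.07,-0.009,0.025,0,0],[0.07,0,0.01,0,0],[0.07,0,0,0,0],[0.07,0,0,0,0]]'; python3 -m pendant '[[0.07,0,0,0.02,0],[0.07,0,0,0.025,0],[0.07,0,0,0.025,0],[0.07,0,0,0.025,0],[0.07,0,0,0.025,0],[0.07,0,0,0.02,0],[0.07,0,0,0.011,0],[0.045,0,0,0,0],[0.045,0,0,0,0],[0.045,0,0,0,0],[0.045,0,0,0,0],[0.045,0,0,0,0]]' 40;  python3 -m pendant '[[0.045,0,0,0,0],[0.045,0,0,0,0],[0.045,0,0,-0.015,0],[0.045,0,0,-0.03,0],[0.045,0,0,-0.03,0],[0.045,0,0,-0.03,0],[0.045,0,0,-0.03,0],[0.045,0,0,-0.012,0],[0.045,0,0,0,0]]'
```

```text
t: 28.8
eef_pos: [0.4485, -0.3212, 0.3382]
tool_rot: [-0.0, 1.0, -0.0, -0.0]
contact_force: [-0.9, 0.5, -0.8]
gripper_width: 0.821
grasp_force: 0.0
t: 29.8
eef_pos: [0.4485, -0.322, 0.1887]
tool_rot: [0.0, 1.0, -0.0, 0.001]
contact_force: [-0.2, -0.4, -2.0]
gripper_width: 0.617
grasp_force: 42.6
t: 30.55
eef_pos: [0.4489, -0.3227, 0.3384]
tool_rot: [0.002, 1.0, -0.0, 0.003]
contact_force: [-0.1, 0.4, -2.6]
gripper_width: 0.619
grasp_force: 43.0
```

```bash
python3 -m pendant '[[0.045,0.002,-0.015,0,0],[0.045,0.005,-0.03,0,0],[0.045,0.005,-0.03,0,0],[0.045,0.005,-0.03,0,0],[0.045,0.005,-0.03,0,0],[0.045,0.005,-0.03,0,0],[0.045,0.005,-0.03,0,0],[0.045,0.005,-0.03,0,0],[0.045,0.005,-0.03,0,0],[0.045,0.005,-0.03,0,0],[0.045,0.005,-0.03,0,0],[0.045,0.005,-0.03,0,0]]';  python3 -m pendant '[[0.045,0.005,-0.03,0,0],[0.045,0.005,-0.03,0,0],[0.045,0.005,-0.03,0,0],[0.045,0.005,-0.03,0,0],[0.045,0.001,-0.03,0,0],[0.045,0,-0.01,0,0],[0.045,0,-0.005,0,0],[0.045,0,0,0,0],[0.045,0,0,0,0],[0.045,0,0,0,0]]'
```

```text
t: 31.55
eef_pos: [0.5047, 0.0244, 0.3334]
tool_rot: [0.0, 1.0, -0.0, -0.001]
contact_force: [0.1, 0.1, -2.6]
gripper_width: 0.619
grasp_force: 42.9
t: 32.38
eef_pos: [0.5264, 0.1861, 0.3342]
tool_rot: [0.001, 1.0, -0.001, -0.0]
contact_force: [0.8, 0.1, -3.3]
gripper_width: 0.615
grasp_force: 42.9
```

```bash
python3 -m pendant '[[0.045,0,0,0.02,0],[0.045,0,0,0.025,0],[0.045,0,0,0.02,0],[0.045,0,0,0.013,0],[0.045,0,0,0.007,0],[0.045,0,0,0.004,0],[0.045,0,0,0.001,0],[0.045,0,0,0,0],[0.045,0,0,0,0]]'; python3 -m pendant '[[0.07,0,0,0,0],[0.07,0,0,0,0],[0.07,0,0,0,0],[0.07,0,0,0,0],[0.07,0,0,-0.01,0],[0.07,0,0,-0.025,0],[0.07,0,0,-0.025,0],[0.07,0,0,-0.025,0],[0.0,0,0,0,0],[0.0,0,0,0,0],[0.0,0,0,0,0],[0.0,0,0,0,0]]'; python3 -m pendant '[[0,0,0,0,0],[0,0,0,0,0],[0,0,0,0.012,0],[0,0,0,0.012,0],[0,0,0,0.004,0],[0,0,0,0.004,0],[0,0,0,0.004,0],[0,0,0,0.003,0],[0,0,0,0.002,0],[0,0,0,0,0],[0,0,0,0,0]]'; python3 -m pendant '[[0,0,0,-0.02,0],[0,0,0,-0.025,0],[0,0,0.02,-0.025,0],[0,0,0.03,0,0],[0,0,0.03,0,0],[0,0,0.03,0,0],[0.04,0,0.03,0,0],[0.04,0,0.03,0,0],[0.04,0,0.03,0,0],[0.04,0,0.03,0,0],[0.04,0,0,0,0],[0.04,0,0,0,0]]'
python3 -c "
from h import *
for j in jars(): print(j)
snap('top','top2')
import os;os.system('python3 m.py')"
```

```text
t: 33.13
eef_pos: [0.5268, 0.188, 0.2456]
tool_rot: [-0.0, 1.0, -0.0, 0.001]
contact_force: [-0.3, -0.0, -1.8]
gripper_width: 0.622
grasp_force: 42.9
t: 34.13
eef_pos: [0.5259, 0.1878, 0.3288]
tool_rot: [0.0, 1.0, -0.0, -0.001]
contact_force: [0.6, -0.2, 0.3]
gripper_width: 0.254
grasp_force: 0.0
t: 35.05
eef_pos: [0.5265, 0.1882, 0.2934]
tool_rot: [0.0, 1.0, -0.0, 0.001]
contact_force: [-15.1, -6.9, 46.1]
gripper_width: -0.002
grasp_force: 22.4
t: 36.05
eef_pos: [0.5261, -0.044, 0.3584]
tool_rot: [0.0, 1.0, -0.002, -0.0]
contact_force: [0.1, -0.2, 0.2]
gripper_width: 0.469
grasp_force: 0.0
shaker box ((0.5587320923805237, 0.12877023220062256), (0.4611835181713104, 0.20218080282211304), 82.51258087158203)
floor 0.056069046888496454 ((0.5749597549438477, 0.2556667923927307), (0.1870834231376648, 0.2114306390285492), 87.7835693359375)
wheel 2863 [ 0.476 -0.071] [ 0.444 -0.09 ] [ 0.528 -0.041] 0.6308230348053194
sel 2406 [ 0.536 -0.064] ((0.5372818112373352, -0.058507997542619705), (0.06622229516506195, 0.06102237477898598), 7.873406887054443) 0.5827010737339546
(array([ 0.526, -0.04 ,  0.359]), array([[ 1.   ,  0.002, -0.   ],
       [ 0.002, -1.   ,  0.001],
       [-0.   , -0.001, -1.   ]]))
(0.92, array([0.51 , 0.103]), 0.108, np.float64(0.12), 341)
(0.84, array([0.604, 0.177]), 0.023, np.float64(0.12), 327)
(0.73, array([0.516, 0.26 ]), 0.024, np.float64(0.12), 335)
(0.57, array([0.62 , 0.282]), 0.024, np.float64(0.12), 309)
(0.43, array([0.78 , 0.021]), 0.088, np.float64(0.123), 394)
```

View pics/top2.png

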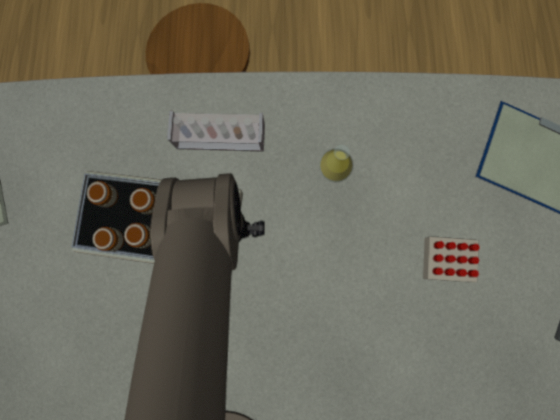

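All four jars are on the platform, at about (100,194), (142,200), (106,239) and (137,236), with lids home. One was knocked aside but is still inside the rim. I'll check its tilt while positioning over the selector.

```bash
python3 -m pendant '[[0.04,0.01,-0.012,0,0],[0.04,0.02,-0.022,0,0],[0.04,0.02,-0.023,0,0],[0.04,0.015,-0.016,0,0],[0.04,0.004,-0.006,0,0],[0.04,0,0,0,6.02],[0.04,0,0,0,6.02],[0.04,0,0,0,6.02],[0.04,0,0,0,6.02],[0.04,0,0,0,6.02],[0.04,0,0,0,6],[0.04,0,0,0,0]]'
python3 - <<'E'
from h import *
np.set_printoptions(precision=3,suppress=True)
print(tool(),bot.get_obs()['q'])
p,d=snap("top")
P=np.array([at_depth("top",(u,v),d[v,u]) for v in range(170,270) for u in range(65,175) if d[v,u]>0])
for c in((.516,.26),(.62,.281),(.604,.177),(.528,.187)):
    T=P[(np.hypot(*(P[:,:2]-c).T)<.019)&(P[:,2]<.14)&(P[:,2]>.09)]
    if len(T)<20: print(c,"hidden",len(T)); continue
    A=np.c_[T[:,:2],np.ones(len(T))]; s=np.linalg.lstsq(A,T[:,2],rcond=None)[0]; print(c,len(T),s[:2],np.median(T[:,2]))
E
```

```text
t: 37.25
eef_pos: [0.5952, 0.0381, 0.3586]
tool_rot: [0.0, 0.95, -0.311, -0.0]
contact_force: [0.1, 0.1, -0.1]
gripper_width: 0.469
grasp_force: 0.0
(array([0.595, 0.038, 0.359]), array([[ 0.806, -0.591, -0.   ],
       [-0.591, -0.806, -0.   ],
       [-0.   ,  0.   , -1.   ]])) [-0.19   0.395  0.027  1.797 -0.013  0.949 -2.361]
(0.516, 0.26) hidden 0
(0.62, 0.281) 32 [-0.025 -0.044] 0.11985098598387117
(0.604, 0.177) hidden 0
(0.528, 0.187) hidden 0
```

Turning a further 57° would exceed joint 7's range, so I'm using the half-turned grasp.

```bash
python3 -m pendant '[[0.04,0,0,0,-7],[0.04,0,0,0,-7],[0.04,0,0,0,-7],[0.04,0,0,0,-7],[0.04,0,0,0,-7],[0.04,0,0,0,-7],[0.04,0,0,0,-7],[0.04,0,0,0,-7],[0.04,0,0,0,-7],[0.04,0,0,0,-7],[0.04,0,0,0,-7],[0.04,0,0,0,-7]]'; python3 -m pendant '[[0.04,0,0,0,-7],[0.04,0,0,0,-7],[0.04,0,0,0,-7],[0.04,0,0,0,-7],[0.04,0,0,0,-7],[0.04,0,0,0,-7],[0.04,0,0,0,-7],[0.04,0,0,0,-7],[0.04,0,0,0,-7],[0.04,0,0,0,-7],[0.04,0,0,0,-7],[0.04,0,0,0,-7]]'; python3 -m pendant '[[0.04,0,0,0,-7],[0.04,0,0,0,-5],[0.04,0,0,0,0],[0.04,0,0,0,0]]'
python3 - <<'E'
from h import *
np.set_printoptions(precision=3,suppress=True)
print(tool(),bot.get_obs()['q'])
p,d=snap("scene","s2"); cv2.imwrite("pics/s2c.png",cv2.resize(p[80:240,260:440],None,fx=4,fy=3.7,interpolation=cv2.INTER_CUBIC))
E
```

```text
t: 38.3
eef_pos: [0.5953, 0.0374, 0.3587]
tool_rot: [-0.0, 0.912, 0.41, 0.0]
contact_force: [0.9, -0.7, -0.7]
gripper_width: 0.467
grasp_force: 0.0
t: 39.3
eef_pos: [0.5953, 0.0373, 0.3588]
tool_rot: [0.0, 0.403, 0.915, 0.0]
contact_force: [-0.3, 0.5, 0.1]
gripper_width: 0.464
grasp_force: 0.0
t: 39.63
eef_pos: [0.5953, 0.0371, 0.3587]
tool_rot: [-0.0, 0.31, 0.951, 0.0]
contact_force: [0.3, -0.0, 0.2]
gripper_width: 0.468
grasp_force: 0.0
(array([0.595, 0.037, 0.359]), array([[-0.807,  0.59 , -0.   ],
       [ 0.59 ,  0.807,  0.   ],
       [ 0.   ,  0.   , -1.   ]])) [ 0.314  0.47  -0.635  1.762  0.322  1.015  0.499]
```

View pics/s2c.png

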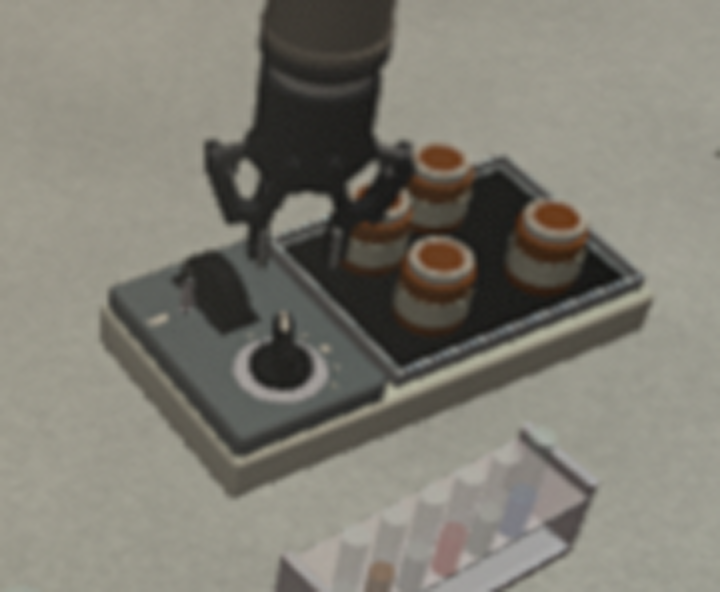

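All four jars stand upright inside the rim, and the selector at (285,350) in the crop is free. Next I'll descend, grip the bar and turn it.

```bash
python3 -m pendant '[[0.04,0,0,0.02,0],[0.04,0,0,0.025,0],[0.04,0,0,0.025,0],[0.04,0,0,0.018,0],[0.04,0,0,0.01,0],[0.04,0,0,0.004,0],[0.04,0,0,0,0],[0,0,0,0,0],[0,0,0,0,0],[0,0,0,0,0],[0,0,0,0,0],[0,0,0,0,0]]' 30
```

```text
t: 40.68
eef_pos: [0.5958, 0.0372, 0.2581]
tool_rot: [0.001, 0.31, 0.951, 0.0]
contact_force: [-0.9, 0.2, 6.3]
gripper_width: 0.146
grasp_force: 34.4
```

```bash
python3 -m pendant '[[0,0,0,0,5.8],[0,0,0,0,5.8],[0,0,0,0,5.8],[0,0,0,0,5.8],[0,0,0,0,5.8],[0,0,0,0,5.8],[0,0,0,0,5.8],[0,0,0,0,5.8],[0,0,0,0,5.8],[0,0,0,0,5.5],[0,0,0,0,0],[0,0,0,0,0]]'
python3 - <<'E'
from h import *
print(tool(),bot.get_obs()['torque'],bot.get_obs()['q'])
E
python3 -m pendant '[[0.03,0,0,0,0],[0.03,0,0,0,0],[0.03,0,0,0,0],[0.03,0,0,0,0],[0.03,0,0,-0.01,0],[0.03,0,0,-0.03,0],[0.03,0,0,-0.03,0],[0.03,0,0,-0.02,0],[0,0,0,0,0],[0,0,0,0,0]]'
```

```text
t: 41.68
eef_pos: [0.5961, 0.0373, 0.2581]
tool_rot: [0.001, 0.73, 0.684, 0.001]
contact_force: [-0.2, -0.7, 6.3]
gripper_width: 0.144
grasp_force: 34.5
(array([0.59606565, 0.03729661, 0.25809008]), array([[ 6.45885830e-02,  9.97907560e-01,  2.96940710e-03],
       [ 9.97911942e-01, -6.45890881e-02,  7.44389388e-05],
       [ 2.66074476e-04,  2.95839890e-03, -9.99995589e-01]])) [-0.04585089  0.0233537  -0.02383209] [ 0.08720048  0.54568751 -0.33508232  1.84748453  0.24447885  0.78558776
 -0.44079136]
t: 42.52
eef_pos: [0.5956, 0.0371, 0.3485]
tool_rot: [0.001, 0.73, 0.683, 0.001]
contact_force: [1.1, 0.4, -0.9]
gripper_width: 0.078
grasp_force: 0.0
```

```bash
python3 -m pendant '[[0,-0.02,0,0,0],[0,-0.03,0,0,0],[0,-0.03,0,0,0],[0,-0.03,0,0,0],[0,-0.03,0,0,0],[0,-0.03,0,0,0],[0,-0.03,0,0,0],[0,-0.03,0,0,0],[0,-0.02,0,0,0],[0,0,0,0,0],[0,0,0,0,0]]'; python3 m.py; python3 -c "
from h import *
p=cv2.imread('pics/ctl.png'); cv2.imwrite('pics/ctl2.png',p)
print(jars())"
```

```text
t: 43.43
eef_pos: [0.5777, -0.2139, 0.3452]
tool_rot: [-0.001, 0.731, 0.682, -0.001]
contact_force: [-0.5, 0.9, 0.6]
gripper_width: 0.0
grasp_force: 0.0
shaker box ((0.5634662508964539, 0.16578271985054016), (0.38789114356040955, 0.20178623497486115), 82.4843521118164)
floor 0.05600664430726954 ((0.5709860324859619, 0.2227802574634552), (0.2615351974964142, 0.20109854638576508), 83.62786102294922)
wheel 284 [0.505 0.046] [0.473 0.02 ] [0.54 0.06] 0.11464840476297022
sel 138 [0.595 0.036] ((0.5953563451766968, 0.036724865436553955), (0.048661969602108, 0.01328266877681017), 87.04736328125) 0.1155312516329341
(array([ 0.578, -0.212,  0.346]), array([[ 0.067,  0.998, -0.002],
       [ 0.998, -0.067,  0.001],
       [ 0.001, -0.002, -1.   ]]))
[(0.65, array([0.526, 0.186]), 0.024, np.float64(0.12), 329), (0.58, array([0.516, 0.261]), 0.024, np.float64(0.12), 330), (0.57, array([0.605, 0.178]), 0.024, np.float64(0.12), 329), (0.57, array([0.621, 0.281]), 0.023, np.float64(0.12), 313)]
```

View pics/ctl2.png

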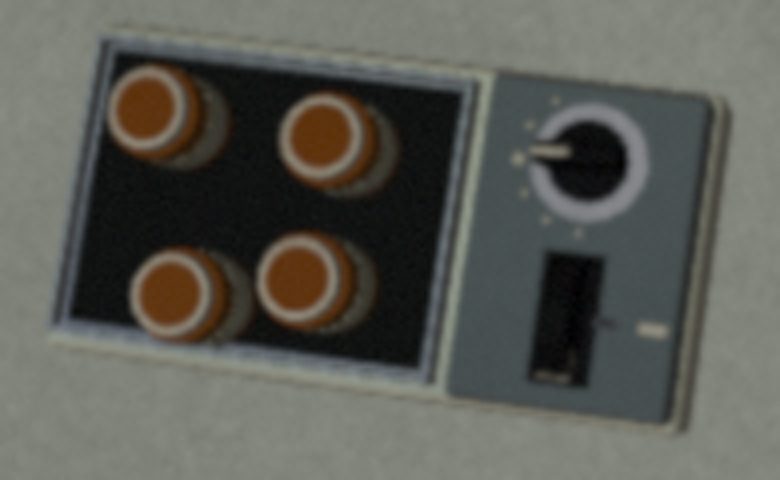

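The selector bar now lies at 87°, which is click 3, and the jars haven't moved. The wheel's white line is at crop (553,375), on the robot side. I'll work out the wheel angle.

```bash
cat >> h.py <<'E'
AX=np.array([.5065,.0465,.074])
XS=np.array([.9914,-.131,0]);YS=np.array([.131,.9914,0])
def wheel(save=None):
    p,d=snap("top"); best=[]
    # brightness along the rim sampled per angle (from top, towards robot = positive)
    g=cv2.cvtColor(p,cv2.COLOR_BGR2GRAY)
    a=np.arange(-1.4,1.45,.03)
    v=[]
    for s in a:
        X=[AX-XS*.036*np.sin(s)+np.array([0,0,.036*np.cos(s)])+YS*o for o in(-.005,-.0025,0,.0025,.005)]
        q=proj("top",X); v.append(np.mean([cv2.getRectSubPix(g,(1,1),tuple(map(float,k)))[0,0] for k in q]))
    v=np.array(v); i=np.argsort(-v)[:6]
    print("theta~",[(round(1.5-a[k],2),round(v[k])) for k in i],"med",np.median(v))
    if save: cv2.imwrite(f"pics/{save}.png",cv2.resize(p[190:285,170:250],None,fx=6,fy=6,interpolation=cv2.INTER_CUBIC))
E
python3 - <<'E'
from h import *
wheel("w0")
p,d=snap("top")
P=np.array([np.r_[at_depth("top",(u,v),d[v,u]),u,v] for v in range(222,268) for u in range(180,225) if d[v,u]>0])
W=P[(P[:,2]>.088)]; l=np.c_[(W[:,:3]-AX)@XS,(W[:,:3]-AX)@YS]
print(np.percentile(l,[0,2,50,98,100],axis=0))
W=W[np.abs(l[:,1])<.008]; x=(W[:,:3]-AX)@XS
A=np.c_[2*x,2*W[:,2],np.ones(len(x))];s=np.linalg.lstsq(A,x**2+W[:,2]**2,rcond=None)[0];print("centre",s[0],s[1],np.sqrt(s[2]+s[0]**2+s[1]**2),W[:,2].max())
E
```

```text
theta~ [(np.float64(0.32), 62), (np.float64(0.29), 62), (np.float64(0.26), 61), (np.float64(0.23), 61), (np.float64(0.35), 60), (np.float64(0.2), 60)] med 13.8
[[-0.03345248 -0.02790029]
 [-0.03146063 -0.02195396]
 [-0.00074524 -0.00033687]
 [ 0.0305796   0.00963345]
 [ 0.03230881  0.01025922]]
centre -0.0005435373118481749 0.08391356884520604 0.027067522187658295 0.11410642953718331
```

View pics/w0.png

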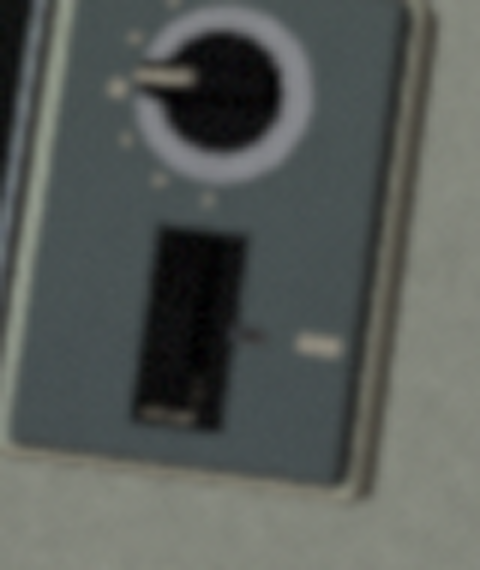

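The wheel is at click 1, so it needs +1.2 rad (about 43 mm at the rim). I'll go over its top, 12 mm short on the robot side.

```bash
python3 -m pendant '[[0,0,0,0,3.7],[0,0.02,-0.01,0,0],[0,0.03,-0.015,0,0],[0,0.03,-0.015,0,0],[0,0.03,-0.015,0,0],[0,0.03,-0.015,0,0],[0,0.03,-0.015,0,0],[0,0.03,-0.015,0,0],[0,0.03,-0.01,0,0],[0,0.017,-0.006,0,0],[0,0,0,0,0],[0,0,0,0,0]]'; python3 -m pendant '[[0,0,0,0.02,0],[0,0,0,0.02,0],[0,0,0,0.01,0],[0,0,0,0.003,0],[0,0,0,0,0],[0,0,0,0,0]]'
python3 - <<'E'
from h import *
np.set_printoptions(precision=4,suppress=True)
e,M=tool(); print(e,M[:,:2].T,(e-AX)@XS,(e-AX)@YS, bot.get_obs()['contact_force'])
E
```

```text
t: 44.68
eef_pos: [0.4956, 0.0494, 0.3469]
tool_rot: [0.0, 0.751, 0.661, 0.0]
contact_force: [-0.6, -0.4, 0.2]
gripper_width: 0.002
grasp_force: 0.0
t: 45.18
eef_pos: [0.4964, 0.0473, 0.2942]
tool_rot: [0.0, 0.752, 0.659, 0.0]
contact_force: [0.3, 0.5, -0.2]
gripper_width: -0.002
grasp_force: 0.0
[0.4964 0.0473 0.2942] [[ 0.1316  0.9913  0.0001]
 [ 0.9913 -0.1316  0.0006]] -0.010122339548759657 -0.0005236450623678566 [ 0.2828  0.4835 -0.1804]
```

```bash
python3 -m pendant '[[0,0,-0.002,0.006,0],[0,0,0,0.003,0],[0,0,0,0.001,0],[0,0,0,0,0],[0,0,0,0,0]]'; python3 -m pendant '[[0,0,0,0.001,0],[0,0,0,0.001,0],[0,0,0,0,0],[0,0,0,0,0]]'
```

```text
t: 45.6
eef_pos: [0.494, 0.0479, 0.2838]
tool_rot: [0.0, 0.752, 0.659, 0.0]
contact_force: [0.4, 0.3, -0.1]
gripper_width: 0.0
grasp_force: 0.0
t: 45.93
eef_pos: [0.4943, 0.048, 0.2826]
tool_rot: [0.0, 0.752, 0.659, 0.0]
contact_force: [-1.6, 0.5, 7.8]
gripper_width: 0.001
grasp_force: 4.3
```

```bash
python3 -m pendant '[[0,0,0.003,0.0005,0],[0,0,0.003,0,0],[0,0,0.003,0,0],[0,0,0.003,0,0],[0,0,0.003,0,0],[0,0,0.003,0,0],[0,0,0.003,0,0],[0,0,0.003,0,0],[0,0,0,0,0]]'; python3 -m pendant '[[0,0,0,-0.02,0],[0,0,0,-0.03,0],[0,-0.03,0,0,0],[0,-0.04,0,0,0],[0,-0.04,0,0,0],[0,-0.04,0,0,0],[0,-0.04,0,0,0],[0,-0.03,0,0,0],[0,0,0,0,0]]'; python3 -c "
from h import *
wheel('w1'); print(tool()[0])"
```

```text
t: 46.68
eef_pos: [0.5192, 0.0448, 0.2826]
tool_rot: [0.001, 0.752, 0.659, 0.002]
contact_force: [1.0, -1.0, 6.6]
gripper_width: 0.005
grasp_force: 3.6
t: 47.43
eef_pos: [0.4872, -0.1806, 0.3311]
tool_rot: [0.001, 0.755, 0.655, -0.001]
contact_force: [-0.3, 0.8, -0.4]
gripper_width: 0.0
grasp_force: 0.0
theta~ [(np.float64(0.89), 95), (np.float64(0.92), 93), (np.float64(0.86), 89), (np.float64(0.95), 85), (np.float64(0.83), 79), (np.float64(0.98), 71)] med 13.8
[ 0.48800401 -0.17722444  0.33107858]
```

The wheel is now at click 3 (0.9). I'll repeat the same stroke.

```bash
python3 -m pendant '[[0,0.02,-0.004,0,0],[0,0.035,-0.004,0,0],[0,0.035,-0.004,0,0],[0,0.035,-0.004,0,0],[0,0.035,-0.004,0,0],[0,0.035,-0.003,0,0],[0,0.023,0,0,0],[0,0.006,0,0,0],[0,0,0,0,0],[0,0,0,0.02,0],[0,0,0,0.015,0],[0,0,0,0,0]]'; python3 -m pendant '[[0,0,0,0.008,0],[0,0,0,0.003,0],[0,0,0,0.001,0],[0,0,0,0,0],[0,0,0,0,0]]'
```

```text
t: 48.48
eef_pos: [0.4942, 0.0501, 0.2937]
tool_rot: [-0.001, 0.752, 0.659, -0.002]
contact_force: [-1.6, 0.8, -0.2]
gripper_width: -0.001
grasp_force: 0.0
t: 48.9
eef_pos: [0.4957, 0.0516, 0.2847]
tool_rot: [0.0, 0.752, 0.659, 0.0]
contact_force: [0.1, 0.5, -0.0]
gripper_width: 0.001
grasp_force: 0.0
```

```bash
python3 -m pendant '[[0,-0.003,-0.001,0.0015,0],[0,0,0,0.001,0],[0,0,0,0.0005,0],[0,0,0,0,0],[0,0,0,0,0]]'
```

```text
t: 49.32
eef_pos: [0.4945, 0.0488, 0.2825]
tool_rot: [0.001, 0.752, 0.659, 0.001]
contact_force: [-2.9, -0.6, 11.6]
gripper_width: -0.002
grasp_force: 5.8
```

```bash
python3 -m pendant '[[0,0,0.003,0,0],[0,0,0.003,0,0],[0,0,0.003,0,0],[0,0,0.003,0,0],[0,0,0.003,0,0],[0,0,0.003,0,0],[0,0,0.003,0,0],[0,0,0.0025,0,0],[0,0,0,0,0],[0,0,0,0,0]]'; python3 -m pendant '[[0,0,0,-0.02,0],[0,0,0,-0.03,0],[0,-0.03,0,0,0],[0,-0.04,0,0,0],[0,-0.04,0,0,0],[0,-0.04,0,0,0],[0,-0.04,0,0,0],[0,-0.03,0,0,0],[0,0,0,0,0],[0,0,0,0,0]]'; python3 -c "
from h import *
wheel('w2'); print(jars())
p,d=snap('top','w2full'); cv2.imwrite('pics/w2.png',cv2.resize(p[165:285,60:255],None,fx=4,fy=4,interpolation=cv2.INTER_CUBIC))"
```

```text
t: 50.15
eef_pos: [0.5186, 0.0457, 0.2827]
tool_rot: [0.001, 0.752, 0.659, 0.002]
contact_force: [1.4, -0.3, 7.4]
gripper_width: -0.002
grasp_force: 4.1
t: 50.98
eef_pos: [0.4879, -0.1745, 0.3312]
tool_rot: [0.0, 0.754, 0.657, -0.0]
contact_force: [0.7, 0.1, -0.3]
gripper_width: 0.001
grasp_force: 0.0
theta~ [(np.float64(1.52), 104), (np.float64(1.49), 103), (np.float64(1.46), 94), (np.float64(1.55), 94), (np.float64(1.43), 76), (np.float64(1.58), 76)] med 12.2
[(0.81, array([0.604, 0.175]), 0.024, np.float64(0.12), 326), (0.64, array([0.516, 0.26 ]), 0.024, np.float64(0.12), 334), (0.64, array([0.62 , 0.281]), 0.023, np.float64(0.12), 296), (0.61, array([0.526, 0.187]), 0.023, np.float64(0.12), 336)]
```

View pics/w2.png

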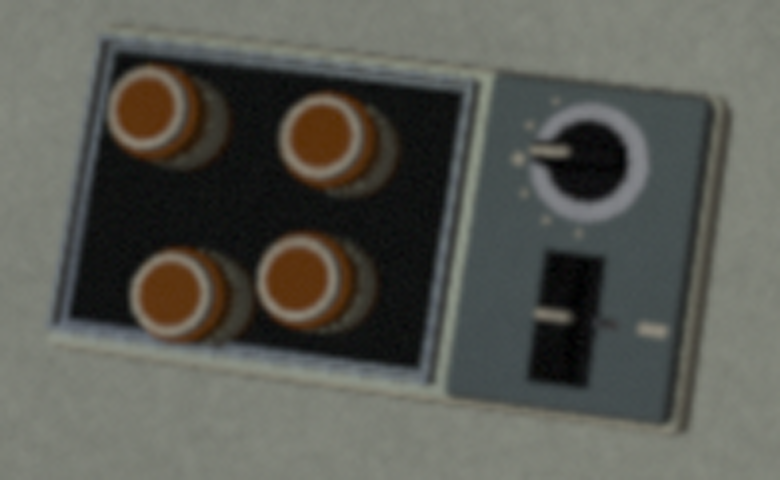

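The white line is at the top beside the post, at crop (553,315). The selector points to the large dot, and all four jars are closed and inside the rim. The arm is clear, so I'm handing in.

```bash
python3 -c "
from station import bot
print(bot.hand_in())"
```

```text
the job is handed in; nothing more can be done
None
```

I handed the job in at about 51 s: all four jars stand on the platform with lids home, the selector is at click 3 and the speed wheel at click 5; the hand-in call returned no verdict.

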